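# Pin the clamshell drilling jig shut on a block and hold it

### The arm

A 6-joint arm with a two-finger parallel gripper is mounted at the origin on the work surface; the furniture and walls round the work are solid. World frame = base frame: x ahead of the robot, y to its left, z up, the work surface at z = 0. Lengths are in mm, angles in rad, forces in N, time in s.
With the tool pointing down it reaches from about 400 to 925 mm from the base axis. Payload 12.5 kg.
Tool frame: the origin (TCP) lies at the centre of the arm's flange, where the gripper is bolted on; the fingertips stand 190 mm ahead of it and the grasp point (between the pads) lies 171 mm ahead of it; z points along the fingers, y is the line along which they close (so a half turn about z gives the same grasp; the last joint's range is limited). The gripper opens to 95 mm and grips with 3 to 60 N. Pads are 20 mm wide; open, the fingers measure 119 mm over their backs; the gripper's body (75 mm by 180 mm) begins 59 mm behind the grasp point.
Start: joints at [1.215, 0.491, 1.559, -0, 1.092, -0.106], TCP at [154.482, 605.607, 404.761] pointing down, gripper open.
Joint ranges: [-3.1, 3.1], [-0.84, 2.19], [0.05, 2.79], [-1.13, 4.28], [0.06, 2.93], [-2.69, 2.69]. Speed limits (rad/s): [2.22, 2.22, 2.79, 3.14, 3.14, 3.14].

### API

Orientations are given as [roll, pitch, yaw] about the fixed x, y, z axes, in that order (R = Rz(yaw) Ry(pitch) Rx(roll)).
In Python, from cell import env, read_camera, search_frame, cut_out gives the robot as it stands. The module is installed in compiled form; this text tells all that it offers.
- The arm moves only by the tool move_arm, never from a script. Its argument "commands" is a list of rows, each a list of 3 entries, a list of its own where there are three numbers: the shift along the world's x, y, z normalised to -1 to 1, where 1 is 0.03 m, then the turn about the world's z normalised to -1 to 1, where 1 is 0.08 rad, then the opening, from -1 (shut) to 1 (fully open), so that 0 is half open. A call has 1 to 20 rows; each row shifts and turns the commanded pose from where the row before left it; what a row does not reach is not made up. A row lasts 1/12 s, in which the tool goes at most 41.7 mm and 7.16 degrees, less where a joint would pass 70% of its speed; a pose out of reach is approached as far as the arm can. A call with a number of a shift or a turn outside -1 to 1 is refused whole. A call with a gripper value outside its range is refused whole. The fingers move at their own pace and stop on an object; the grip force is fixed at half the most. Time passes only in rows, so rows that do not move let the fingers close. It gives the time, the measured TCP pose, the force, the opening and the grip force at its end, in the units of the state.
- env.state(): the state, without advancing time (a new reading comes with each control period).
- read_camera(name): name is "side" or "top" or "wrist"; returns a dict with "image" (420x560x3 uint8, red, green, blue), "fx", "fy", "cx", "cy" (pixels), "D" ([k1, k2, p1, p2, k3] as OpenCV has them; the pictures are not rectified), "rvec" (rotation vector, rad) and "tvec" (3), from world to camera coordinates, as OpenCV has them. Camera axes: x right, y down, z forward; pixel columns grow to the right and rows downward; lengths in mm; the calibration is good to about 2 mm. A picture is of the moment at which its call begins. There is no depth.
- env.job_done(): hands the job in; it is judged then, once.
Trained networks look in a picture, given as the dict that the camera call returned (one of the last four; its "shot" number tells which), for a name from the list of things; names that differ only in an ending like _2 or _b are one class to them, and where a whole thing is asked for, a point or a joint stands for the part that bears it (a point fixed in the world has none). Each returns a list of dicts, best first, with "confidence" (0 to 1); they miss things now and then, are a little off and sometimes report something else, mostly with a low value. They report only what shows in the picture. A call takes as long as a camera call. They do not tell look-alikes from the thing itself.
- search_frame(thing, picture): "at" ([column, row] in pixels, amid what is visible of it).
- cut_out(thing, picture): "region" (420x560 bool, what is visible of it) and "at" ([column, row] in pixels, amid what is visible of it).
The state is a dict: "t": time; "joints": joint angles; "qvel": joint speeds; "tau": joint torques, N m; "eef_pos": TCP position; "tcp_rot": TCP orientation; "ft_force": force on the tool from outside, world axes, zero at the start; "moment": the same for the moment, N m; "opening": opening from 0.0 (shut) to 1.0 (fully open); "grip_force": force on a finger pad.
Only numpy, scipy, OpenCV 4.12 (cv2) and the standard library are available. Lean on these libraries where they do the work, as an engineer would, in place of code of your own. Each camera call takes 0.05 s, during which the arm holds its last target. There are 200 camera calls.

### The job

Clamp the pine block in the drilling jig: lay it flat on the orange sprung pad, centred and lengthwise from hinge to front post, fold the blue hinged lid down onto it, then take the red-headed pin from its wooden holder and push it through the lid's slot into the hole of the front post, all the way, so that its collar forces the lid fully shut. The pad would spring the lid open again, so finish while still holding the pin in the gripper and pressing it down with the lid shut: do not let go. Leave the other things on the bench where they are.

Things in the scene. Friction and masses are not known exactly. Their poses are not given: they have to be found in the camera images.
- jig: Clamshell drilling jig fixed to the bench (pose varies). Origin on the bench under the sprung pad's centre; x points from front post to hinge (away from the robot, within 0.25 rad), z up. Dark steel base plate 200 x 120 x 12 mm. Steel front post 30 (x) x 34 (y) mm, top at z = 62 mm, centred at x = -75, y = 0, with a vertical hole. Two hinge cheeks at x = +75, y = +-52 mm, 78 mm high.
- pad_top (a point): Centre of the top of the orange sprung pad, 110 (jig x) x 60 (jig y) mm, 34 mm above the bench when unloaded; springs straight down up to 14 mm at 1.2 N/mm. With the block in, the lid rests on it ajar by about 0.1 rad, and some 5 to 8 N down at the pin shuts it against a firm stop.
- lid_hinge (a point): Middle of the lid's hinge axis (parallel to jig y), at jig x = +75, z = 67 mm. The hinge is damped and slightly stiff: the lid stays where it is left while near upright, but sinks slowly (some 2 s) by its own weight from below about 0.9 rad.
- jig_lid (a joint): Blue lid: 0 = shut and level, positive = open (rad), stop at 2.1; starts at 1.7 to 1.9, leaning back past upright. 90 mm wide, 10 mm thick (5 mm either side of the hinge axis), reaching 170 mm from the axis; shut, its top is at z = 72 mm. A rubber pad below meets the block. 150 mm from the axis it has a through slot, 18 mm lengthwise x 14 mm, above the post hole when shut.
- lid_edge (a point): Middle of the lid's free edge (front edge when shut), mid-thickness, 170 mm from the hinge axis.
- post_hole (a point): Centre of the mouth of the hole in the front post (62 mm above the bench): round, 13.5 mm wide, 50 mm deep, vertical, chamfered.
- wood_block: Pine offcut 45 (x) x 100 (y) x 34 (z) mm, 0.12 kg, lying flat on the bench to the left or right of the jig. Origin at the centre of its underside; y is its long axis.
- pin: Locating pin standing upright in its holder, 86 mm tall. Origin at the centre of its lower tip, z up along the pin. Steel shank 10 mm thick, 45 mm long with a tapered nose; steel collar 26 mm wide from 45 to 50 mm; red cylindrical head 20 mm wide from 50 to 86 mm, to grip. Fully in, its collar lies on the shut lid and its tip is 27 mm above the bench.
- pin_holder: Dark wooden block 60 x 60 x 50 mm fixed to the bench on the other side of the jig from the pine block (pose varies), with a vertical 12.5 mm hole through its centre in which the pin stands, tip 5 mm above the bench. Origin at the centre of its underside.
- spirit_level: Bystander, not to be moved: yellow spirit level lying along the back edge, 28 x 414 x 53 mm; origin at the middle of its underside.
- jar_green: Bystander, not to be moved: glass jar with green lid, 98 mm tall, 60 mm wide; origin at the middle of its underside.
- tub_orange: Bystander, not to be moved: white tub with orange bands, 78 mm wide, 55 mm tall; origin at the middle of its underside.
- brown_bottle: Bystander, not to be moved: small brown bottle with pale blue cap, 48 mm wide, 80 mm tall; origin at the middle of its underside.
- tape_measure: Bystander, not to be moved: yellow tape measure, 34 x 84 x 66 mm; origin at the middle of its underside.
Things that resemble listed ones, but are neither listed nor needed, are in the scene too. What is meant by the pin is not purple or yellow, and is the smaller of those in its own colour.

How it is judged (in metres and radians):
On the way, in this order (a step that is already met when the one before it is completed fails the run):
1. the block lies centred, flat and lengthwise on the sprung pad, the lid still open (x of wood_block in the frame of jig between -0.01 and 0.01 m and y of wood_block in the frame of jig between -0.012 and 0.012 m and angle between the y axis of wood_block and the x axis of jig, either way round below 0.2 rad and angle between wood_block's own z axis and vertical below 0.12 rad and z of wood_block in the frame of jig between 0.015 and 0.0365 m and value of joint jig_lid above 1 rad), for 0.2 s.
2. the lid is folded down onto the block (x of wood_block in the frame of jig between -0.01 and 0.01 m and y of wood_block in the frame of jig between -0.012 and 0.012 m and angle between the y axis of wood_block and the x axis of jig, either way round below 0.2 rad and angle between wood_block's own z axis and vertical below 0.12 rad and value of joint jig_lid below 0.25 rad), for 0.2 s.
3. the pin is through the lid's slot and in the post's hole (x of pin in the frame of jig between -0.079 and -0.071 m and y of pin in the frame of jig between -0.004 and 0.004 m and z of pin in the frame of jig below 0.05 m and value of joint jig_lid below 0.25 rad), for 0.1 s.
At the end, for the whole second after the job is handed in: Fingers hold the pin (over 2 N), pin presses the jig (over 1.5 N), at rest; pin within 4 mm of the hole axis, tilt under 0.15, tip under 31 mm up; lid within 0.025 rad of shut; block on the pressed pad within 10 mm (along the jig) and 12 mm (across) of centre, within 0.2 rad of lengthwise (x of wood_block in the frame of jig between -0.01 and 0.01 m and y of wood_block in the frame of jig between -0.012 and 0.012 m and angle between the y axis of wood_block and the x axis of jig, either way round below 0.2 rad and angle between wood_block's own z axis and vertical below 0.12 rad and x of pin in the frame of jig between -0.079 and -0.071 m and y of pin in the frame of jig between -0.004 and 0.004 m and z of wood_block in the frame of jig below 0.03 m and z of pin in the frame of jig below 0.031 m and angle between pin's own z axis and vertical below 0.15 rad and value of joint jig_lid below 0.025 rad and contact force between the fingers and pin above 2 N and contact force between pin and jig above 1.5 N and linear speed of pin below 0.02 m/s); the arm keeps its last pose, push and grip.
It fails at once if a bystander is moved by more than 30 mm (distance of any of spirit_level, jar_green, tub_orange, brown_bottle, tape_measure from where it was at the start of the episode above 0.03 m).
It also fails if it takes over 72 s, if anything falls off the work surface, if the arm or the gripper's body presses on something with over 40 N, if the wrist force passes 120 N, or if a joint passes its speed limit or range.

## Working session

There is one attempt and no reset: what is moved stays moved. The work goes in short steps, Python scripts to look and compute and a tool call to move; the robot and the scene stay as the last step left them, time stands still between calls to the robot, and variables do not carry over. Pictures are saved under pics/ and viewed, at most 10 in all, crops included, and the job is handed in when it is done.

Besides the shell and the picture viewer there is one more tool, called after "Emit:" as name([rows], argument=value, ...), one row to a line, values as JSON. move_arm: Moves the arm, as the interface text tells. Its arguments: {"type":"object","properties":{"commands":{"type":"array","items":{"type":"array"}}},"required":["commands"]}

```bash
mkdir -p pics; cat > h.py <<'E'
import numpy as np, cv2
from cell import env, read_camera, search_frame, cut_out
def ray(p,uv):
    K=np.array([[p["fx"],0,p["cx"]],[0,p["fy"],p["cy"]],[0,0,1.]])
    R=cv2.Rodrigues(np.array(p["rvec"],float))[0]; t=np.array(p["tvec"],float).ravel()
    n=cv2.undistortPoints(np.array([[uv]],float),K,np.array(p["D"],float)).ravel()
    d=R.T@np.array([n[0],n[1],1]); return -R.T@t, d/np.linalg.norm(d)
def atz(p,uv,z):
    c,d=ray(p,uv); return (c+d*(z-c[2])/d[2]).round(1)
def proj(p,P):
    K=np.array([[p["fx"],0,p["cx"]],[0,p["fy"],p["cy"]],[0,0,1.]])
    return cv2.projectPoints(np.array(P,float).reshape(-1,1,3),np.array(p["rvec"],float),np.array(p["tvec"],float),K,np.array(p["D"],float))[0].reshape(-1,2)
def tri(*pu):
    A=0;b=0
    for p,uv in pu:
        c,d=ray(p,uv);M=np.eye(3)-np.outer(d,d);A=A+M;b=b+M@c
    return np.linalg.solve(A,b).round(1)
def save(p,n): cv2.imwrite("pics/"+n,p["image"][:,:,::-1])
E
python3 - <<'E'
from h import *
T=read_camera("top");S=read_camera("side")
im=np.hstack([T["image"],S["image"]]);cv2.imwrite("pics/a.png",T["image"][:,:,::-1]);cv2.imwrite("pics/b.png",S["image"][:,:,::-1])
for n in ["jig","pad_top","lid_hinge","lid_edge","post_hole","wood_block","pin","pin_holder"]:
  for k,p in (("T",T),("S",S)):
    print(n,k,[(np.round(d["at"]).tolist(),round(d["confidence"],2)) for d in search_frame(n,p)][:5])
for p in(T,S): print(ray(p,(280,210)))
print(env.state()["t"],env.state()["tcp_rot"])
E
```

```text
jig T [([286.0, 191.0], 0.97)]
jig S [([259.0, 224.0], 0.81)]
pad_top T [([285.0, 204.0], 0.74), ([393.0, 142.0], 0.57)]
pad_top S [([280.0, 230.0], 0.76)]
lid_hinge T [([286.0, 190.0], 0.79), ([286.0, 153.0], 0.51)]
lid_hinge S [([256.0, 226.0], 0.86)]
lid_edge T [([285.0, 151.0], 0.68)]
lid_edge S [([244.0, 175.0], 0.71)]
post_hole T [([285.0, 193.0], 0.62), ([285.0, 149.0], 0.52)]
post_hole S [([257.0, 228.0], 0.79), ([258.0, 308.0], 0.44)]
wood_block T []
wood_block S [([303.0, 206.0], 0.86), ([382.0, 207.0], 0.36)]
pin T [([226.0, 246.0], 0.75), ([188.0, 176.0], 0.55), ([210.0, 184.0], 0.53)]
pin S [([254.0, 289.0], 0.88), ([311.0, 257.0], 0.71), ([215.0, 273.0], 0.61), ([258.0, 229.0], 0.47)]
pin_holder T [([181.0, 219.0], 0.77)]
pin_holder S [([255.0, 310.0], 0.57), ([282.0, 232.0], 0.56), ([258.0, 224.0], 0.29)]
(array([ 410.82024703,  -63.94401366, 1108.2310145 ]), array([ 0.08290308,  0.01828338, -0.99638988]))
(array([267.11822964, 712.23472746, 480.00769558]), array([ 0.28842295, -0.85109645, -0.43868785]))
0.9 [ 3.14146188e+00 -2.06654624e-06  2.89178175e+00]
```

View pics/a.png

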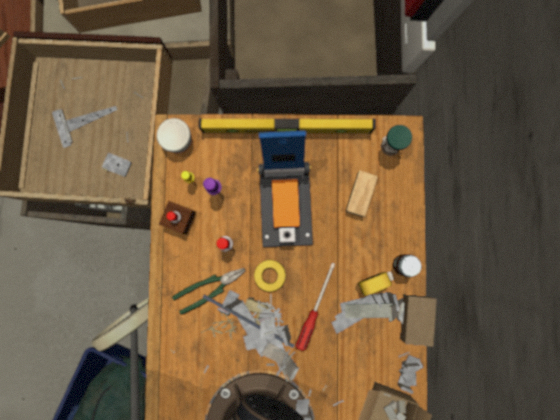

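View pics/b.png

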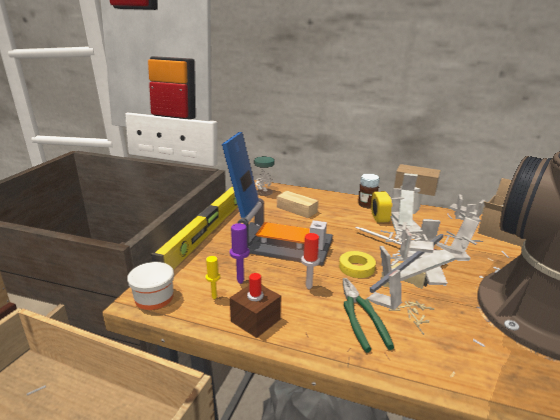

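The top view shows the jig at about (286,190), the pine block at (362,194) and the holder at (178,218). There are four pin-like things:
- red in the holder: top (174,216), side (255,285)
- bigger free-standing red: top (223,243), side (311,250)
- purple: top (211,186)
- yellow: top (187,176)

The smaller red one in the holder fits the description. I'll check it in a close crop.

```bash
python3 - <<'E'
from h import *
T=read_camera("top");S=read_camera("side")
c=cv2.resize(T["image"][110:260,150:410],None,fx=3,fy=3,interpolation=cv2.INTER_CUBIC)
cv2.imwrite("pics/c.png",c[:,:,::-1])
def comp(p,m,name,amin=15):
    n,l,s,ce=cv2.connectedComponentsWithStats(m.astype(np.uint8))
    for i in range(1,n):
        if s[i,4]>amin:
            pts=np.argwhere(l==i)[:,::-1].astype(np.float32); r=cv2.minAreaRect(pts)
            print(name,ce[i].round(1),s[i].tolist(),"box",cv2.boxPoints(r).round(1).tolist())
for k,p in(("T",T),("S",S)):
    h=cv2.cvtColor(p["image"],cv2.COLOR_RGB2HSV).astype(int);H,Sa,V=h[...,0],h[...,1],h[...,2]
    roi=np.zeros(H.shape,bool)
    if k=="T": roi[130:260,155:380]=1
    else: roi[180:330,190:340]=1
    comp(p,roi&((H<4)|(H>174))&(Sa>190)&(V>100),k+"red",8)
    comp(p,roi&(H>4)&(H<14)&(Sa>215)&(V>170),k+"orange",150)
for n in ["wood_block","pin","pin_holder"]:
  for d in cut_out(n,T):
    pts=np.argwhere(d["region"])[:,::-1].astype(np.float32)
    print(n,d["confidence"],d["at"],len(pts),cv2.boxPoints(cv2.minAreaRect(pts)).round(1).tolist() if len(pts) else 0)
E
```

```text
Tred [170.7 215.6] [167, 212, 9, 8, 61] box [[167.0, 212.0], [175.0, 212.0], [175.0, 219.0], [167.0, 219.0]]
Tred [222.5 243.4] [217, 239, 12, 10, 85] box [[216.0, 246.0], [218.8000030517578, 237.60000610351562], [229.0, 241.0], [226.1999969482422, 249.39999389648438]]
Sred [311.2 245.5] [305, 233, 13, 28, 289] box [[305.0, 233.0], [317.0, 233.0], [317.0, 260.0], [305.0, 260.0]]
Sred [254.8 284.2] [249, 273, 12, 23, 230] box [[249.0, 273.0], [260.0, 273.0], [260.0, 295.0], [249.0, 295.0]]
wood_block 0.58 [361.1, 197.8] 928 [[344.0, 211.39999389648438], [356.8999938964844, 168.8000030517578], [377.5, 175.0], [364.5, 217.6999969482422]]
wood_block 0.58 [170.5, 217.2] 117 [[167.0, 211.0], [180.0, 211.0], [180.0, 221.0], [167.0, 221.0]]
pin 0.75 [209.7, 184.8] 260 [[202.0, 177.0], [220.0, 177.0], [220.0, 194.0], [202.0, 194.0]]
pin 0.64 [225.4, 241.8] 186 [[216.0, 236.0], [231.0, 236.0], [231.0, 250.0], [216.0, 250.0]]
pin 0.47 [170.0, 215.5] 119 [[167.0, 212.0], [180.0, 212.0], [180.0, 222.0], [167.0, 222.0]]
pin 0.45 [359.1, 198.1] 844 [[344.6000061035156, 210.1999969482422], [358.1000061035156, 169.6999969482422], [377.29998779296875, 176.10000610351562], [363.79998779296875, 216.60000610351562]]
pin_holder 0.87 [178.9, 220.4] 607 [[158.39999389648438, 223.89999389648438], [167.1999969482422, 200.5], [195.5, 211.10000610351562], [186.6999969482422, 234.5]]
pin_holder 0.56 [279.5, 126.3] 2351 [[200.0, 118.0], [375.0, 118.0], [375.0, 133.0], [200.0, 133.0]]
```

View pics/c.png

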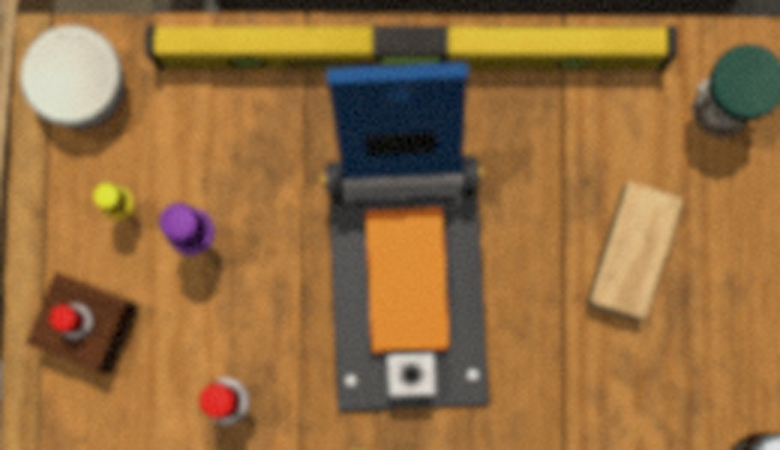

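The crop confirms it: the red pin in the wooden holder (crop 66,320 → px 172,216) is smaller than the free-standing red one. The pad corners, the post hole (crop 411,374) and the block (crop 636,250) are all clear.

```bash
python3 - <<'E'
from h import *
from scipy.optimize import least_squares
T=read_camera("top");S=read_camera("side")
f=lambda c:((c[0]+.5)/3-.5+150,(c[1]+.5)/3-.5+110)
obj=[(55,30,34),(55,-30,34),(-55,-30,34),(-55,30,34),(-75,0,62),(-100,60,12),(-100,-60,12)]
cr=[(367,209),(445,207),(449,350),(372,353),(411,374),(341,410),(488,404)]
px=np.array([f(c) for c in cr])
def W(q,o):
    c,s=np.cos(q[2]),np.sin(q[2]);o=np.array(o,float);return np.c_[q[0]+c*o[:,0]-s*o[:,1],q[1]+s*o[:,0]+c*o[:,1],o[:,2]]
r=least_squares(lambda q:(proj(T,W(q,obj))-px).ravel(),[500,-60,0]);print("jig",r.x.round(3),"res",r.fun.round(1));
print("hole",W(r.x,[(-75,0,62)]), atz(T,px[4],62))
bo=[(22.5,50,34),(22.5,-50,34),(-22.5,-50,34),(-22.5,50,34)]
bp=np.array([f(c) for c in [(628,182),(683,201),(642,320),(589,300)]])
print([atz(T,b,34) for b in bp])
# block long axis: edge 0-3
bo=[(22.5,-50,34),(22.5,50,34),(-22.5,50,34),(-22.5,-50,34)]
for y0 in(-0.3,2.8):
    rb=least_squares(lambda q:(proj(T,W(q,[(50,22.5,34),(50,-22.5,34),(-50,-22.5,34),(-50,22.5,34)]))-bp).ravel(),[480,-230,y0])
    print("block(long axis yaw)",rb.x.round(3),rb.cost)
    break
print("pin head top z91",atz(T,(170.7,215.6),91),"tri head", tri((T,(170.9,215.6)),(S,(254.8,275))))
hp=[(158.4,223.9),(167.2,200.5),(195.5,211.1),(186.7,234.5)]
print("holder top", [atz(T,a,50) for a in [f((57,274)),f((135,300)),f((29,342))]])
E
```

```text
jig [ 5.17609e+02 -5.75910e+01  4.80000e-02] res [ 0.1  0.4 -0.3  0.1  0.3 -0.6  0.1 -0.6  0.4  0.1 -1.3  0.3  0.6  0.4]
hole [[442.69619009 -61.2028283   62.        ]] [442.9 -60.4  62. ]
[array([ 595.2, -228.3,   34. ]), array([ 580.6, -271.2,   34. ]), array([ 487.3, -238.7,   34. ]), array([ 502.4, -197.7,   34. ])]
block(long axis yaw) [ 5.41372e+02 -2.33964e+02 -3.30000e-01] 0.4095208661776616
pin head top z91 [480.8 196.4  91. ] tri head [481.5 196.1  91.7]
holder top [array([517.3, 212.7,  50. ]), array([497.8, 151.8,  50. ]), array([464.7, 232.6,  50. ])]
```

Emit:
move_arm([
  [[0.8,-0.95,0],0,1],
  [[0.8,-0.95,0],0,1],
  [[0.8,-0.95,0],0,1],
  [[0.8,-0.95,0],0,1],
  [[0.8,-0.95,0],0,1],
  [[0.8,-0.95,0],0,1],
  [[0.8,-0.95,0],0,1],
  [[0.8,-0.95,0],0,1],
  [[0.8,-0.95,0],0,1],
  [[0.8,-0.95,0],0,1],
  [[0.8,-0.95,0],0,1],
  [[0.8,-0.95,0],0,1],
  [[0.5,-0.9,0],0,1],
  [[0,0,0],0,1],
])

```text
t: 2.42
eef_pos: [459.8, 233.1, 404.7]
tcp_rot: [-3.141, 0.001, 2.888]
ft_force: [0.2, 0.5, -0.6]
opening: 1.001
grip_force: 0.0
```

```bash
python3 - <<'E'
from h import *
p=read_camera("wrist");save(p,"d.png");s=env.state();print(s["eef_pos"],s["tcp_rot"],s["t"])
print("cam",ray(p,(280,210)))
print("proj pin top, holder",proj(p,[(481,196,91),(481,192,50)]).round(1))
print([(d["at"],d["confidence"]) for d in search_frame("pin",p)])
E
```

```text
[458.67719648 234.62829059 404.73517871] [3.14152777e+00 1.99128416e-04 2.88800924e+00] 2.4667
cam (array([379.95969522, 254.33115214, 384.20266174]), array([ 0.29252517, -0.0819402 , -0.95274069]))
proj pin top, holder [[247.5 230.1]
 [247.5 216.5]]
[([250.0, 225.0], 0.96), ([255.0, 297.1], 0.76), ([112.4, 197.4], 0.71)]
```

View pics/d.png

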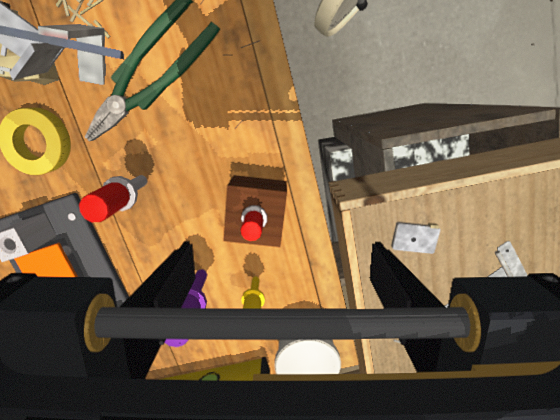

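The wrist view shows the pin's red head near (251,228) with the collar behind it. The big red look-alike is at (98,207) and the jig post is at (10,243).

```bash
python3 - <<'E'
from h import *
p=read_camera("wrist")
h=cv2.cvtColor(p["image"],cv2.COLOR_RGB2HSV).astype(int)
m=((h[...,0]<6)|(h[...,0]>172))&(h[...,1]>170)&(h[...,2]>80)
m[:, :220]=0; m[:,290:]=0
ys,xs=np.nonzero(m); pts=np.c_[xs,ys]
print("red bbox",xs.min(),xs.max(),ys.min(),ys.max(),len(xs))
from scipy.optimize import minimize
a=np.linspace(0,2*np.pi,40)
def sil(x,y):
    P=np.r_[np.c_[x+10*np.cos(a),y+10*np.sin(a),0*a+91],np.c_[x+10*np.cos(a),y+10*np.sin(a),0*a+56]]
    im=np.zeros(m.shape,np.uint8);cv2.fillConvexPoly(im,cv2.convexHull((proj(p,P)*16).round().astype(np.int32)),1,shift=4);return im>0
best=min(((sil(x,y)^m).sum(),x,y) for x in np.arange(470,495,.5) for y in np.arange(185,207,.5));print(best,m.sum())
hm=cut_out("pin_holder",p)[0]["region"];pts=np.argwhere(hm)[:,::-1].astype(np.float32);print(cv2.boxPoints(cv2.minAreaRect(pts)).round(1).tolist())
E
```

```text
red bbox 238 259 214 243 521
(np.int64(129), np.float64(482.0), np.float64(198.5)) 521
[[217.8000030517578, 243.60000610351562], [225.3000030517578, 176.60000610351562], [285.3999938964844, 183.3000030517578], [278.0, 250.3000030517578]]
```

Emit:
move_arm([
  [[0,-1,0],-1,1],
  [[0,-1,0],0,1],
  [[0,-1,0],0,1],
  [[0,-1,0],0,1],
  [[0,-1,0],0,1],
  [[0,-1,0],0,1],
  [[0,-1,0],0,1],
  [[0,-1,0],0,1],
  [[0,-1,0],0,1],
  [[0,-0.8,0],0,1],
  [[0,0,0],0,1],
  [[0,0,0],0,1],
])

```text
t: 3.62
eef_pos: [457.5, -57.2, 404.8]
tcp_rot: [3.141, -0.0, 2.811]
ft_force: [-0.4, 0.2, -1.2]
opening: 0.998
grip_force: 0.0
```

```bash
python3 - <<'E'
from h import *
p=read_camera("wrist");s=env.state();print(s["eef_pos"],s["tcp_rot"],s["t"])
im=p["image"].copy()
c,sn=np.cos(.048),np.sin(.048)
W=lambda o:np.array([(517.6+c*x-sn*y,-57.6+sn*x+c*y,z) for x,y,z in o])
for q in (W([(-75,0,62)]),W([(55,30,34),(55,-30,34),(-55,-30,34),(-55,30,34)]),W([(-90,17,62),(-90,-17,62),(-60,-17,62),(-60,17,62)])):
    print(proj(p,q).round(1).tolist())
    for u in proj(p,q): cv2.drawMarker(im,tuple(int(round(v)) for v in u),(0,255,0),cv2.MARKER_CROSS,9,1)
c,sn=np.cos(-.33),np.sin(-.33)
q=[(541.4+c*x-sn*y,-234+sn*x+c*y,34) for x,y in((50,22.5),(50,-22.5),(-50,-22.5),(-50,22.5))]
for u in proj(p,q):cv2.drawMarker(im,tuple(int(round(v)) for v in u),(255,0,255),cv2.MARKER_CROSS,9,1)
print(proj(p,q).round(1).tolist())
cv2.imwrite("pics/e.png",cv2.resize(im[:,:,::-1],(800,600),interpolation=cv2.INTER_CUBIC))
E
```

```text
[457.42334266 -56.56810684 404.76958409] [ 3.14130439e+00 -1.73461670e-04  2.81216351e+00] 3.6667
[[272.2, 177.2]]
[[341.7, 268.3], [291.6, 286.0], [253.5, 199.3], [307.3, 178.5]]
[[283.0, 155.8], [249.3, 169.2], [261.7, 197.8], [294.7, 185.1]]
[[183.8, 335.2], [147.0, 334.7], [135.8, 259.6], [175.6, 259.8]]
```

View pics/e.png

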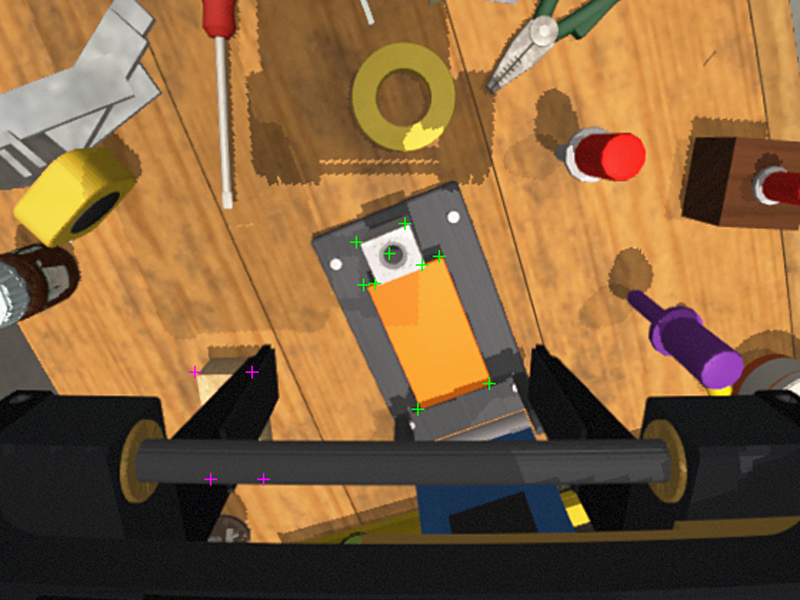

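The post hole shows at (275,178), against (272,177) predicted. The pad and block agree within about 3 mm, which is enough to take the block.

Emit:
move_arm([
  [[0.46,-0.98,0],0,1],
  [[0.46,-0.98,0],0,1],
  [[0.46,-0.98,0],0,1],
  [[0.46,-0.98,0],0,1],
  [[0.46,-0.98,0],0,1],
  [[0.46,-0.98,0],0,1],
  [[0,0,-1],0,1],
  [[0,0,-1],0,1],
  [[0,0,-1],0,1],
  [[0,0,-1],0,1],
  [[0,0,0],0,1],
  [[0,0,0],0,1],
])

```text
t: 4.67
eef_pos: [540.9, -232.4, 284.3]
tcp_rot: [3.141, -0.003, 2.814]
ft_force: [0.1, 0.3, 1.7]
opening: 1.002
grip_force: 0.0
```

```bash
python3 - <<'E'
from h import *
p=read_camera("wrist");s=env.state();print(s["eef_pos"],s["tcp_rot"],s["t"])
c,sn=np.cos(-.33),np.sin(-.33)
q=[(541.4+c*x-sn*y,-234+sn*x+c*y,34) for x,y in((50,22.5),(50,-22.5),(-50,-22.5),(-50,22.5))]
im=p["image"].copy()
for u in proj(p,q):cv2.drawMarker(im,tuple(int(round(v)) for v in u),(255,0,255),cv2.MARKER_CROSS,9,1)
save({"image":im},"f.png")
E
```

```text
[ 541.05229115 -232.77669258  285.69312642] [3.14147168e+00 1.88795674e-04 2.81341957e+00] 4.7167
```

View pics/f.png

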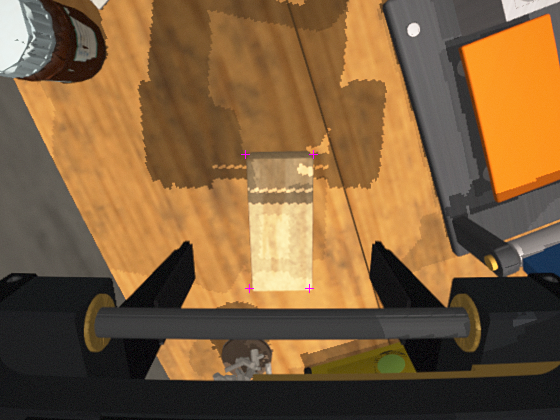

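The block (246–315 px across) sits centred between the fingers and matches the markers, so I'll descend and grip.

Emit:
move_arm([
  [[0,0,-1],0,1],
  [[0,0,-1],0,1],
  [[0,0,-0.9],0,1],
  [[0,0,0],0,1],
  [[0,0,0],0,-1],
  [[0,0,0],0,-1],
  [[0,0,0],0,-1],
  [[0,0,0],0,-1],
  [[0,0,0],0,-1],
  [[0,0,0],0,-1],
  [[0,0,0],0,-1],
  [[0,0,0],0,-1],
])

```text
t: 5.72
eef_pos: [540.3, -233.8, 197.9]
tcp_rot: [3.142, 0.0, 2.812]
ft_force: [-0.1, 0.3, -0.3]
opening: 0.496
grip_force: 0.0
```

Emit:
move_arm([
  [[0,0,0],0,-1],
  [[0,0,0],0,-1],
  [[0,0,0],0,-1],
  [[0,0,0],0,-1],
])

```text
t: 6.05
eef_pos: [540.3, -233.8, 197.9]
tcp_rot: [3.141, 0.0, 2.812]
ft_force: [-1.7, 0.1, 3.3]
opening: 0.473
grip_force: 29.9
```

Emit:
move_arm([
  [[0,0,1],0,-1],
  [[0,0,1],0,-1],
  [[0,0,1],0,-1],
  [[0,0,0.4],0,-1],
  [[-0.125,0.985,0],0.79,-1],
  [[-0.125,0.985,0],0.79,-1],
  [[-0.125,0.985,0],0.79,-1],
  [[-0.125,0.985,0],0.79,-1],
  [[-0.125,0.985,0],0.79,-1],
  [[-0.125,0.985,0],0.79,-1],
  [[0,0,0],0,-1],
  [[0,0,0],0,-1],
])

```text
t: 7.05
eef_pos: [517.7, -55.3, 299.7]
tcp_rot: [3.141, -0.0, -3.09]
ft_force: [-0.2, 0.2, -1.2]
opening: 0.47
grip_force: 29.9
```

```bash
python3 - <<'E'
from h import *
T=read_camera("top");p=read_camera("wrist");s=env.state();print(s["eef_pos"],s["tcp_rot"],s["t"])
a=cv2.resize(p["image"],(400,300),interpolation=cv2.INTER_AREA);b=cv2.resize(T["image"][140:260,220:380],(400,300),interpolation=cv2.INTER_CUBIC)
save({"image":np.hstack([a,b])},"g.png")
c,sn=np.cos(.048),np.sin(.048)
q=[(517.6-75*c,-57.6-75*sn,62)];print(proj(p,q))
E
```

```text
[517.99195022 -56.86544268 299.68987018] [-3.14149720e+00  1.41467487e-04 -3.09272999e+00] 7.15
[[279.23789437 112.30469654]]
```

View pics/g.png

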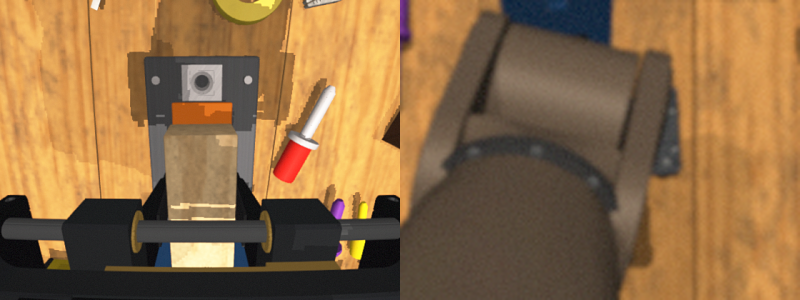

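Block and jig axes coincide: the wrist view shows the hole at (283,113), and the block is centred over the base plate. Lowering it now.

Emit:
move_arm([
  [[0,0.05,-0.9],0,-1],
  [[0,0,-0.7],0,-1],
  [[0,0,-0.3],0,-1],
  [[0,0,-0.2],0,-1],
  [[0,0,-0.1],0,-1],
  [[0,0,-0.06],0,-1],
  [[0,0,0],0,-1],
])

```text
t: 7.73
eef_pos: [518.0, -55.3, 232.3]
tcp_rot: [-3.142, 0.001, -3.093]
ft_force: [0.6, -0.6, -1.1]
opening: 0.471
grip_force: 29.9
```

Emit:
move_arm([
  [[0,0,-0.06],0,-1],
  [[0,0,0],0,-1],
  [[0,0,0],0,0.3],
  [[0,0,0],0,0.3],
  [[0,0,0],0,0.3],
  [[0,0,0],0,0.3],
  [[0,0,0.2],0,0.3],
  [[0,0,0.8],0,0.3],
  [[0,0,1],0,0.3],
  [[0,0,1],0,0.3],
  [[0,0,1],0,0.3],
  [[0,0,0],0,0.3],
])

```text
t: 8.73
eef_pos: [518.2, -55.0, 355.6]
tcp_rot: [-3.139, 0.008, -3.092]
ft_force: [-0.1, -0.6, 0.3]
opening: 0.653
grip_force: 0.0
```

```bash
python3 - <<'E'
from h import *
S=read_camera("side");p=read_camera("wrist");s=env.state();print(s["eef_pos"],s["tcp_rot"],s["t"])
a=p["image"][60:420,100:460];b=cv2.resize(S["image"][120:300,180:380],(400,360),interpolation=cv2.INTER_CUBIC)
save({"image":np.hstack([a,b])},"i.png")
def E(th,r,y): 
    c,sn=np.cos(.048),np.sin(.048);x=75-r*np.cos(th);z=67+r*np.sin(th);return (517.6+c*x-sn*y,-56+sn*x+c*y,z)
for th in (1.7,1.8,1.9): print(th,proj(S,[E(th,170,45),E(th,170,-45),E(th,0,45)]).round(1).tolist(),np.round(E(th,170,0)))
E
```

```text
[517.55066606 -54.90097173 351.28603524] [-3.14104158e+00  2.37294110e-03 -3.09216374e+00] 8.8333
1.7 [[231.5, 143.3], [247.7, 131.4], [244.0, 222.0]] [614. -51. 236.]
1.8 [[223.6, 144.0], [240.4, 132.1], [244.0, 222.0]] [631. -51. 233.]
1.9 [[216.0, 145.4], [233.3, 133.5], [244.0, 222.0]] [647. -50. 228.]
```

View pics/i.png

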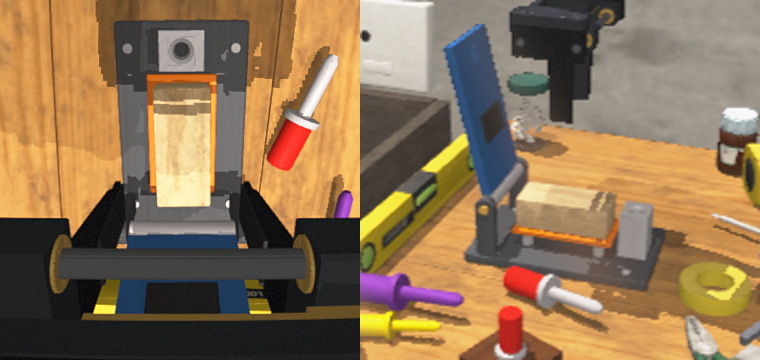

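Block lies centred and lengthwise on the pad; the lid's corner at side px (222,142) fits about 1.8 rad. The decoy pins on the bench have toppled by themselves, but the real one still stands in its holder. Next I'll reach over and behind the lid.

Emit:
move_arm([
  [[0,0,1],0,-0.2],
  [[0,0,1],0,-0.2],
  [[0,0,1],0,-0.2],
  [[0,0,0.35],0,-0.2],
  [[1,0.03,0],0,-0.2],
  [[1,0.03,0],0,-0.2],
  [[1,0.03,0],0,-0.2],
  [[1,0.03,0],0,-0.2],
  [[1,0,0],0,-0.2],
  [[0.3,0,0],0,-0.2],
  [[0,0,0],0,-0.2],
  [[0,0,-1],0,-0.2],
  [[0,0,-1],0,-0.2],
  [[0,0,0],0,-0.2],
])

```text
t: 10.0
eef_pos: [675.4, -51.4, 384.3]
tcp_rot: [3.139, -0.01, -3.092]
ft_force: [-1.4, -0.7, -1.1]
opening: 0.4
grip_force: 0.0
```

Emit:
move_arm([
  [[-0.4,0,0],0,-0.2],
  [[-0.4,0,0.1],0,-0.2],
  [[-0.4,0,0.1],0,-0.2],
  [[-0.4,0,0.1],0,-0.2],
  [[-0.4,0,0],0,-0.2],
  [[-0.4,0,0],0,-0.2],
])

```text
t: 10.5
eef_pos: [603.8, -51.5, 401.1]
tcp_rot: [-3.141, 0.001, -3.092]
ft_force: [1.5, -1.6, 0.8]
opening: 0.402
grip_force: 0.8
```

Emit:
move_arm([
  [[-0.39,0,-0.07],0,-0.2],
  [[-0.39,0,-0.09],0,-0.2],
  [[-0.39,0,-0.12],0,-0.2],
  [[-0.39,0,-0.12],0,-0.2],
  [[-0.31,0,-0.15],0,-0.2],
  [[-0.31,0,-0.15],0,-0.2],
  [[-0.31,0,-0.17],0,-0.2],
  [[-0.31,0,-0.18],0,-0.2],
  [[-0.33,0,-0.3],0,-0.2],
  [[-0.33,0,-0.3],0,-0.2],
])

```text
t: 11.33
eef_pos: [500.2, -51.5, 351.1]
tcp_rot: [-3.141, 0.002, -3.092]
ft_force: [2.4, -0.5, -0.5]
opening: 0.399
grip_force: 0.8
```

```bash
python3 - <<'E'
from h import *
S=read_camera("side");s=env.state();print(s["eef_pos"],s["t"])
save({"image":cv2.resize(S["image"][100:320,150:400],(500,440),interpolation=cv2.INTER_CUBIC)},"j.png")
E
```

```text
[498.58410983 -51.2421648  349.41020437] 11.3833
```

View pics/j.png

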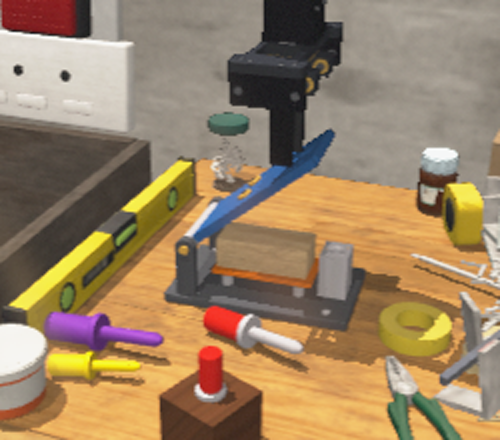

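The lid is folded to about 0.7 rad, with the block undisturbed. I'll release it to sink by its own weight and go to the pin, holding the same tool yaw and a viewpoint like the one I had of the hole.

Emit:
move_arm([
  [[0,0,1],0,-0.2],
  [[0,0,0.8],0,-0.2],
  [[0.215,0.93,0],0,0.2],
  [[0.215,0.93,0],0,0.2],
  [[0.215,0.93,0],0,0.2],
  [[0.215,0.93,0],0,0.2],
  [[0.215,0.93,0],0,0.2],
  [[0.215,0.93,0],0,0.2],
  [[0.215,0.93,0],0,0.2],
  [[0.215,0.93,0],0,0.2],
  [[0.215,0.93,0],0,0.2],
  [[0,0,-1],0,0.2],
  [[0,0,-1],0,0.2],
  [[0,0,-0.5],0,0.2],
  [[0,0,0],0,0.2],
  [[0,0,0],0,0.2],
  [[0,0,0],0,0.2],
  [[0,0,0],0,0.2],
])

```text
t: 12.88
eef_pos: [559.3, 199.6, 330.9]
tcp_rot: [3.141, 0.002, -3.092]
ft_force: [-0.6, -0.4, -0.2]
opening: 0.599
grip_force: 0.0
```

```bash
python3 - <<'E'
from h import *
from scipy.spatial.transform import Rotation as Ro
p=read_camera("wrist");s=env.state();print(s["eef_pos"],s["tcp_rot"],s["t"])
Rt=Ro.from_euler("xyz",s["tcp_rot"]).as_matrix();R=cv2.Rodrigues(np.array(p["rvec"],float))[0];t=np.array(p["tvec"],float).ravel()
Rc=R@Rt; tc=t+R@np.array(s["eef_pos"])  # X_cam=Rc*X_tool+tc
def pose(e,r):
    Rt=Ro.from_euler("xyz",r).as_matrix();Rn=Rc@Rt.T;return dict(p,rvec=cv2.Rodrigues(Rn)[0],tvec=tc-Rn@np.array(e))
g=cv2.imread("pics/g.png",0)[70:95,190:215]; i=cv2.imread("pics/i.png",0)[35:66,165:197]
print("g dark");print(g.min(0).tolist(),g.min(1).tolist());
def cen(a,x0,y0,th):
    n,l,st,ce=cv2.connectedComponentsWithStats((a<th).astype(np.uint8));k=1+np.argmax(st[1:,4]) 
    for k in range(1,n): 
        if st[k,4]>6: print("   ",ce[k]+[x0,y0],st[k].tolist())
for th in(50,70,90): cen(g,190,70,th); print("i"); cen(i,165,35,th)
P1=pose([517.99,-56.87,299.69],[-3.1415,.0001,-3.0927]);P2=pose([517.55,-54.90,351.29],[-3.141,.0024,-3.0922])
np.save("cam.npy",np.array([Rc,np.outer(tc,[1,0,0])]))
print("hole g",atz(P1,((202.5+.5)*1.4-.5,(81.3+.5)*1.4-.5),62),"i",atz(P2,(280.5,110),62))
h=cv2.cvtColor(p["image"],cv2.COLOR_RGB2HSV).astype(int)
m=((h[...,0]<5)|(h[...,0]>174))&(h[...,1]>200)&(h[...,2]>90)
n,l,st,ce=cv2.connectedComponentsWithStats(m.astype(np.uint8))
for k in range(1,n):
    if st[k,4]>60: print(ce[k].round(1),st[k].tolist())
print([(d["at"],d["confidence"]) for d in search_frame("pin",p)], proj(p,[(482,197,91),(482,197,55)]).round(1).tolist())
save(p,"k.png")
S=read_camera("side");save(S,"l.png")
print("lid edge",[(d["at"],d["confidence"]) for d in search_frame("lid_edge",S)])
for th in(0,.1,.3,.5):
    c,sn=np.cos(.048),np.sin(.048);x=75-170*np.cos(th);z=67+170*np.sin(th);print(th,proj(S,[(517.6+c*x,-56+sn*x,z)]).round(1))
E
```

```text
[559.16926087 199.62743483 330.78742046] [ 3.14104802e+00  2.26145940e-03 -3.09242269e+00] 12.9333
g dark
[155, 153, 148, 145, 115, 80, 63, 60, 58, 58, 58, 59, 60, 59, 57, 58, 58, 60, 78, 103, 131, 128, 144, 158, 170] [165, 153, 134, 132, 128, 67, 58, 58, 58, 59, 60, 60, 59, 58, 59, 57, 60, 75, 100, 101, 114, 149, 151, 146, 160]Traceback (most recent call last):
  File "<stdin>", line 14, in <module>
  File "<stdin>", line 11, in cen
    return _wrapfunc(a, 'argmax', axis=axis, out=out, **kwds)
    return bound(*args, **kwds)
ValueError: attempt to get argmax of an empty sequence
```

```bash
python3 - <<'E'
from h import *
from scipy.spatial.transform import Rotation as Ro
p=read_camera("wrist");s=env.state();print(s["eef_pos"],s["tcp_rot"],s["t"])
Rt=Ro.from_euler("xyz",s["tcp_rot"]).as_matrix();R=cv2.Rodrigues(np.array(p["rvec"],float))[0];t=np.array(p["tvec"],float).ravel()
Rc=R@Rt; tc=t+R@np.array(s["eef_pos"])
def pose(e,r):
    Rt=Ro.from_euler("xyz",r).as_matrix();Rn=Rc@Rt.T;return dict(p,rvec=cv2.Rodrigues(Rn)[0],tvec=tc-Rn@np.array(e))
i=cv2.imread("pics/i.png",0)[35:66,165:197];print("i",i.min(0).tolist(),i.min(1).tolist())
P1=pose([517.99,-56.87,299.69],[-3.1415,.0001,-3.0927]);P2=pose([517.55,-54.90,351.29],[-3.141,.0024,-3.0922])
print("hole g",atz(P1,((201.6+.5)*1.4-.5,(81.2+.5)*1.4-.5),62),"i",atz(P2,(280.5,110),62))
h=cv2.cvtColor(p["image"],cv2.COLOR_RGB2HSV).astype(int)
m=((h[...,0]<5)|(h[...,0]>174))&(h[...,1]>200)&(h[...,2]>90)
n,l,st,ce=cv2.connectedComponentsWithStats(m.astype(np.uint8))
for k in range(1,n):
    if st[k,4]>60: print(ce[k].round(1),st[k].tolist())
print([(np.round(d["at"],1).tolist(),round(d["confidence"],2)) for d in search_frame("pin",p)], proj(p,[(482,197,91),(482,197,55)]).round(1).tolist())
save(p,"k.png");c=(slice(60,180),slice(220,340))
S=read_camera("side");save(S,"l.png")
a=cv2.resize(p["image"][c],(400,400),interpolation=cv2.INTER_CUBIC);b=cv2.resize(S["image"][170:300,200:330],(400,400),interpolation=cv2.INTER_CUBIC);save({"image":np.hstack([a,b])},"m.png")
print("lid edge",[(d["at"],d["confidence"]) for d in search_frame("lid_edge",S)])
for th in(0,.1,.3,.5):
    c,sn=np.cos(.048),np.sin(.048);x=75-170*np.cos(th);z=67+170*np.sin(th);print(th,proj(S,[(517.6+c*x,-56+sn*x,z)]).round(1))
E
```

```text
[559.13061226 199.61689582 330.5146835 ] [ 3.14114812e+00  1.94297875e-03 -3.09236621e+00] 12.9833
i [166, 168, 155, 141, 141, 139, 136, 119, 93, 65, 55, 53, 52, 53, 53, 51, 55, 55, 53, 52, 52, 49, 51, 56, 79, 120, 118, 126, 131, 152, 160, 171] [169, 150, 157, 135, 124, 122, 121, 72, 51, 52, 49, 51, 53, 51, 54, 53, 53, 53, 53, 52, 53, 57, 88, 92, 97, 128, 142, 144, 147, 152, 147]
hole g [443.8 -59.7  62. ] i [443.2 -59.3  62. ]
[285.  109.6] [270, 95, 31, 31, 712]
[105.3 155.8] [87, 128, 39, 55, 1545]
[([178.6, 252.9], 0.94), ([280.5, 110.7], 0.92), ([112.9, 129.0], 0.88), ([234.4, 264.5], 0.6)] [[282.9, 108.2], [282.8, 106.9]]
lid edge [([288.6, 211.9], 0.95)]
0 [[327.8 224.3]]
0.1 [[328. 217.]]
0.3 [[325.8 202.1]]
0.5 [[320.3 187.2]]
```

View pics/m.png

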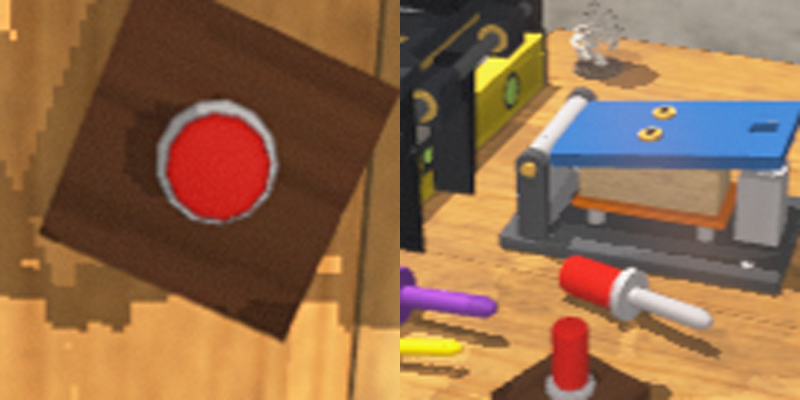

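The lid has sunk ajar onto the block and the slot lines up. The pin head is at px (285,110) in the wrist view. The wrist picture gives pin (483.2, 198.4) and hole (443.5, −59.5), so the carry is about (−39.7, −258).

Emit:
move_arm([
  [[-0.85,-0.03,0],0,0.2],
  [[-0.85,-0.03,0],0,0.2],
  [[-0.85,0,0],0,0.2],
  [[0,0,-0.5],0,0.2],
  [[0,0,-0.8],0,0.2],
  [[0,0,-0.8],0,0.2],
  [[0,0,-0.5],0,0.2],
  [[0,0,0],0,0.2],
  [[0,0,0],0,0.2],
  [[0,0,0],0,0.2],
])

```text
t: 13.97
eef_pos: [482.8, 198.0, 252.1]
tcp_rot: [3.141, 0.001, -3.092]
ft_force: [-0.6, -0.8, 0.1]
opening: 0.599
grip_force: 0.0
```

Emit:
move_arm([
  [[0,0,-0.12],0,0.2],
  [[0,0,0],0,-1],
  [[0,0,0],0,-1],
  [[0,0,0],0,-1],
  [[0,0,0],0,-1],
  [[0,0,0],0,-1],
  [[0,0,0],0,-1],
  [[0,0,0],0,-1],
  [[0,0,0],0,-1],
  [[0,0,0],0,-1],
  [[0,0,0],0,-1],
  [[0,0,0],0,-1],
])

```text
t: 14.97
eef_pos: [482.5, 197.9, 247.6]
tcp_rot: [3.141, 0.0, -3.092]
ft_force: [-0.5, 0.2, 2.6]
opening: 0.206
grip_force: 30.0
```

Emit:
move_arm([
  [[0,0,1],0,-1],
  [[0,0,1],0,-1],
  [[0,0,1],0,-1],
  [[0,0,0.7],0,-1],
  [[-0.147,-0.955,0],0,-1],
  [[-0.147,-0.955,0],0,-1],
  [[-0.147,-0.955,0],0,-1],
  [[-0.147,-0.955,0],0,-1],
  [[-0.147,-0.955,0],0,-1],
  [[-0.147,-0.955,0],0,-1],
  [[-0.147,-0.955,0],0,-1],
  [[-0.147,-0.955,0],0,-1],
  [[-0.147,-0.955,0],0,-1],
  [[0,0,0],0,-1],
  [[0,0,0],0,-1],
  [[0,0,0],0,-1],
])

```text
t: 16.3
eef_pos: [442.8, -59.7, 358.5]
tcp_rot: [3.141, -0.0, -3.093]
ft_force: [-0.3, 0.2, -1.1]
opening: 0.205
grip_force: 30.0
```

```bash
python3 - <<'E'
from h import *
p=read_camera("wrist");S=read_camera("side");s=env.state();print(s["eef_pos"],s["tcp_rot"],s["t"],s["opening"])
e=np.array(s["eef_pos"]);save(p,"n.png");save(S,"o.png")
for k,q in(("W",p),("S",S)):
    h=cv2.cvtColor(q["image"],cv2.COLOR_RGB2HSV).astype(int)
    m=((h[...,0]<5)|(h[...,0]>174))&(h[...,1]>190)&(h[...,2]>80)
    n,l,st,ce=cv2.connectedComponentsWithStats(m.astype(np.uint8))
    print(k,[(ce[j].round(1).tolist(),st[j].tolist()) for j in range(1,n) if st[j,4]>60])
    tip=e-[0,0,242.6]; print(proj(q,[tip,tip+[0,0,47],tip+[0,0,86]]).round(1).tolist())
    print([(d["at"],round(d["confidence"],2)) for d in search_frame("lid_edge",q)][:2],[(d["at"],round(d["confidence"],2)) for d in search_frame("post_hole",q)][:2])
E
```

```text
[442.90319586 -59.12783809 358.51515868] [ 3.14137848e+00 -1.17983036e-04 -3.09113334e+00] 16.4 0.20459227359815718
W [([281.9, 278.2], [261, 246, 43, 63, 2224]), ([381.5, 268.5], [365, 253, 35, 26, 532])]
[[282.0, 226.9], [282.1, 256.7], [282.1, 294.4]]
[([289.0, 225.3], 0.73), ([280.1, 213.2], 0.45)] [([284.4, 213.0], 0.76)]
S [([129.8, 1.6], [110, 0, 38, 5, 108]), ([167.7, 99.1], [150, 83, 37, 34, 875]), ([260.5, 260.3], [252, 253, 19, 17, 208])]
[[319.6, 201.9], [321.0, 180.7], [322.2, 162.2]]
[([292.4, 211.3], 0.9)] [([282.5, 238.3], 0.59)]
```

Emit:
move_arm([
  [[0,0,-0.5],0,-1],
  [[0,0,-0.3],0,-1],
  [[0,0,-0.2],0,-1],
  [[0,0,-0.2],0,-1],
  [[0,0,-0.15],0,-1],
  [[0,0,0],0,-1],
])

```text
t: 17.1
eef_pos: [442.8, -59.9, 317.3]
tcp_rot: [3.141, -0.001, -3.092]
ft_force: [-0.4, -0.3, -1.4]
opening: 0.204
grip_force: 30.0
```

Emit:
move_arm([
  [[0,0,-0.15],0,-1],
  [[0,0,-0.15],0,-1],
  [[0,0,-0.15],0,-1],
  [[0,0,-0.15],0,-1],
  [[0,0,-0.1],0,-1],
  [[0,0,0],0,-1],
])

```text
t: 17.6
eef_pos: [442.8, -60.0, 296.4]
tcp_rot: [3.141, -0.001, -3.092]
ft_force: [0.3, -0.7, -0.9]
opening: 0.207
grip_force: 30.0
```

Emit:
move_arm([
  [[0,0,-0.15],0,-1],
  [[0,0,-0.15],0,-1],
  [[0,0,-0.15],0,-1],
  [[0,0,-0.15],0,-1],
  [[0,0,-0.1],0,-1],
  [[0,0,0],0,-1],
  [[0,0,0],0,-1],
])

```text
t: 18.18
eef_pos: [442.9, -60.0, 275.9]
tcp_rot: [3.141, -0.0, -3.092]
ft_force: [-0.8, 0.5, 0.5]
opening: 0.208
grip_force: 30.0
```

Emit:
move_arm([
  [[0,0,-0.1],0,-1],
  [[0,0,-0.08],0,-1],
  [[0,0,-0.05],0,-1],
  [[0,0,0],0,-1],
  [[0,0,0],0,-1],
  [[0,0,0],0,-1],
])

```text
t: 18.68
eef_pos: [442.7, -59.9, 269.5]
tcp_rot: [-3.142, 0.0, -3.092]
ft_force: [-4.0, -0.1, 10.8]
opening: 0.206
grip_force: 30.0
```

Emit:
move_arm([
  [[0,0,-0.03],0,-1],
  [[0,0,0],0,-1],
  [[0,0,0],0,-1],
  [[0,0,0],0,-1],
  [[0,0,0],0,-1],
])

```text
t: 19.1
eef_pos: [442.6, -59.9, 269.2]
tcp_rot: [-3.141, 0.001, -3.092]
ft_force: [-6.2, -0.6, 23.0]
opening: 0.204
grip_force: 30.0
```

```bash
python3 - <<'E'
from h import *
S=read_camera("side");s=env.state();print(s["eef_pos"],s["ft_force"],s["moment"],s["t"])
# lid angle: blue mask rows against model
r=cut_out("lid_edge",S)[0];m=r["region"];h=cv2.cvtColor(S["image"],cv2.COLOR_RGB2HSV);m=(h[...,0]>98)&(h[...,0]<118)&(h[...,1]>120)&(h[...,2]>60)
m[:170]=0;m[260:]=0;m[:,:200]=0;m[:,345:]=0
c,sn=np.cos(.048),np.sin(.048)
def P(o):return [(517.6+c*x-sn*y,-56+sn*x+c*y,z) for x,y,z in o]
for th in(0,.03,.06,.1):
    d=np.array([-np.cos(th),0,np.sin(th)]);n=np.array([np.sin(th),0,np.cos(th)]);H=np.array([75,0,67])
    o=[H+r*d+w*n+[0,y,0] for r in(25,170) for w in(-5,5) for y in(-45,45)]
    im=np.zeros(m.shape,np.uint8);cv2.fillConvexPoly(im,cv2.convexHull(proj(S,P(o)).round().astype(np.int32)),1)
    print(th,(im.astype(bool)&m).sum(),(im.astype(bool)|m).sum())
E
```

```text
[442.65924845 -59.89660349 269.26586167] [-6.62056317  0.48948234 23.53062884] [ 0.12389286  1.27156952 -0.01806076] 19.15
0 1179 1866
0.03 1175 1866
0.06 1138 1847
0.1 1084 1909
```

The stop is firm: force rose from 10.8 to 23 N over 0.3 mm, and the tip is at about 26.6 mm. The lid is shut and the pin is held, so I'm handing in.

```bash
python3 -c "
from cell import env
print(env.job_done()); s=env.state(); print(s['t'],s['ft_force'],s['grip_force'])"
```

```text
the job is handed in; nothing more can be done
None
the job is handed in; nothing more can be done
```

I handed the job in with the block clamped, the lid shut on its stop, and the pin fully in and still held and pressed down at about 23 N; the interface gave no verdict, and the three look-alike pins on the bench toppled during the run (no contact felt).

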